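Pry open the photometer and hold up its filter cassette

TASK

With the flat blade tool from the steel tray, pry up the blue cover of the small photometer until it swings open by itself, then lay the tool back in its tray. Draw the filter cassette out of the photometer by its orange tab, turn it over so that its glass window looks up, and finish still holding it still like that in the gripper, its middle more than 20 cm above the bench and touching nothing else, for inspection; leave the cover open and everything else where it stands.

Things in the scene. Friction and masses are not known exactly. Their poses are not given: they have to be found in the camera images.
- housing: ivory photometer fixed to the bench, 180 (x) x 140 (y) mm, flat deck 70 mm above the bench under a blue see-through cover. Origin: centre of its underside, z up, +x from its pry lip (roughly facing the robot) towards its hinge. A 30 (x) x 50 (y) mm well, centred 12 mm from the origin to -x, floor 8 mm up, holds the cassette. Stands left or right, the tray on the other side
- cover (a joint): the blue cover's hinge, 0 shut, 1.8 rad wide open (stop, leaning a little back beyond upright). The cover is a 0.5 kg shell, 158 (x) x 136 (y) x 42 mm high, 3 mm walls, on the deck; lifting it at the lip takes under 1 N. Lifted less than about 0.55 rad it falls back or stops; beyond that its strut swings it fully open by itself in about 2 s
- cover_lip (a point): middle of the lower front edge of the cover's white lip (100 mm wide, 6 thick), where the blade goes under. Shut: 91 mm from the housing's origin towards its -x, 72 mm above the bench. The lip juts 14 mm out over a ledge of the housing that is 60 mm above the bench: a slit 12 mm high, 14 mm deep, open to the front. Moves with the cover
- cover_hinge (a point): middle of the cover's hinge line, 81 mm from the housing's origin towards its +x, 70 mm above the bench; the hinge runs along the housing's y. 172 mm level from the lip when shut
- tray: shallow steel tray fixed to the bench, 260 (x) x 150 (y) mm outside, rim 12 mm high, walls and floor 4 mm thick. Origin at the centre of its underside, z up; the tool lies in it
- tool_grip (a point): where to grip the flat pry tool, near its centre of mass, 12 mm above its underside, 12 mm below its top. It lies flat on the tray floor, x axis along it to the blade tip, z up. Red handle 100 x 20 wide x 24 mm high, from 80 mm behind to 20 mm ahead of this point; steel blade 16 mm wide, 3 mm thick, level with this point, tip 86 mm ahead. About 70 g
- tool_tip (a point): tip of the steel blade, 86 mm ahead of tool_grip along its x
- pry_tool: the flat pry tool as a whole, origin on its underside 12 mm below tool_grip, same axes
- cassette_center (a point): centre of the filter cassette, half-way up its 90 mm; upright in the well, axes as the housing's. z runs along it to the tab; x points straight out of its green glass window, on the hinge side. Black body 26 (x) x 46 (y) x 62 mm; above it an orange tab 14 (x) x 30 (y) x 28 mm high, 17 to 45 mm above this point, free all round once the cover is open. Rises 65 mm to leave the well
- cassette: the cassette as a whole, 100 to 200 g, origin at the centre of its underside, 45 mm below cassette_center when upright, same axes
- amber_bottle: amber bottle, 52 mm across, 120 mm tall; a bystander, not to be moved. Origin at the centre of its underside
- white_jar: white jar with blue lid, 64 mm across, 70 mm tall; a bystander, not to be moved. Origin at the centre of its underside
- vial: clear vial with red cap, 26 mm across, 50 mm tall, on the bench between the photometer and the tray; a bystander, not to be moved. Origin at the centre of its underside
- specimen_cup: clear open cup, 48 mm across, 50 mm tall, on the bench between the photometer and the tray; a bystander, not to be moved. Origin at the centre of its underside
- tube_rack: white rack, 200 x 70 mm, with capped tubes, 88 mm tall; a bystander, not to be moved. Origin at the centre of its underside
- tip_box: blue box with clear lid, 115 x 80 x 62 mm; a bystander, not to be moved. Origin at the centre of its underside
- cap_dish: flat yellow box, 90 x 60 x 18 mm; a bystander, not to be moved. Origin at the centre of its underside
Things that resemble listed ones, but are neither listed nor needed, are in the scene too. What is shaped like the housing but pink is not meant.

How it is judged (in metres and radians):
On the way, in this order (a step that is already met when the one before it is completed fails the run):
1. the cover is pried up by the tool (raised over 0.15 rad while the tool bears on it) (value of joint cover above 0.15 rad and contact force between pry_tool and cover above 0.1 N), for 0.04 s.
2. the cover stands open and the tool lies released in its tray (value of joint cover above 1.3 rad and x of tool_grip in the frame of tray between -0.12 and 0.12 m and y of tool_grip in the frame of tray between -0.07 and 0.07 m and height (world z) of tool_grip below 0.035 m and contact force between the fingers and pry_tool below 0.1 N and linear speed of pry_tool below 0.03 m/s), for 0.2 s.
3. the cassette is drawn clear out of its well by the gripper (height (world z) of cassette_center above 0.13 m and contact force between the fingers and cassette above 0.5 N), for 0.1 s.
At the end, for the whole second after the job is handed in: the gripper still holds the cassette, at rest, its centre over 0.20 m above the bench, its window facing up within 40 degrees (0.7 rad), touching nothing but the fingers; the cover is open beyond 1.3 rad; the tool lies released in the tray; the bystanders stand within 30 mm of where they were (all of step 2 and height (world z) of cassette_center above 0.2 m and angle between cassette_center's own x axis and vertical below 0.7 rad and contact force between the fingers and cassette above 0.5 N and contact force between cassette and housing below 0.1 N and contact force between cassette and cover below 0.1 N and contact force between cassette and pry_tool below 0.1 N and contact force between cassette and tray below 0.1 N and contact force between cassette and the arm below 0.1 N and contact force between cassette and amber_bottle below 0.1 N and contact force between cassette and white_jar below 0.1 N and contact force between cassette and vial below 0.1 N and contact force between cassette and specimen_cup below 0.1 N and contact force between cassette and tube_rack below 0.1 N and contact force between cassette and tip_box below 0.1 N and contact force between cassette and cap_dish below 0.1 N and linear speed of cassette below 0.03 m/s and angular speed of cassette below 0.15 rad/s); the arm keeps its last pose, push and grip.
It fails at once if a bystander is moved more than 30 mm (distance of any of amber_bottle, white_jar, vial, specimen_cup, tube_rack, tip_box, cap_dish from where it was at the start of the episode above 0.03 m).
It fails at once if the tool is let go more than 60 mm above the bench (height (world z) of tool_grip above 0.06 m and contact force between the fingers and pry_tool below 0.02 N).
It fails at once if the cassette is let go after it is drawn out (height (world z) of cassette_center above 0.13 m and contact force between the fingers and cassette below 0.02 N).
It also fails if it takes over 67 s, if anything falls off the work surface, if the arm or the gripper's body presses on something with over 40 N, if the wrist force passes 120 N, or if a joint passes its speed limit or range.

ROBOT

A 6-joint arm with a two-finger parallel gripper is mounted at the origin on the work surface. World frame = base frame: x ahead of the robot, y to its left, z up, the work surface at z = 0. Lengths are in m, angles in degrees, forces in N, time in s.
With the tool pointing down it reaches from about 0.325 to 0.85 m from the base axis. Payload 15.5 kg.
Tool frame: the origin (TCP) lies midway between the tips of the shut fingers; the grasp point (between the pads) lies 19 mm behind it; z points along the fingers, y is the line along which they close (so a half turn about z gives the same grasp; the last joint's range is limited). The gripper opens to 91 mm and grips with 3 to 60 N. Pads are 32 mm wide; open, the fingers measure 118 mm over their backs; the gripper's body (76 mm by 178 mm) begins 60 mm behind the grasp point.
Start: joints at [65.002, 28.281, 77.091, -0, 74.628, -5.472], TCP at [0.209, 0.589, 0.214] pointing down, gripper open.
Joint ranges: [-166.48, 166.48], [-47.26, 123.95], [12.59, 153.08], [-70.14, 250.14], [6.76, 159.57], [-176.63, 176.63]. Speed limits (degrees/s): [108.29, 108.29, 147.25, 172.46, 172.46, 172.46].

INTERFACE

Orientations are given as a 3x3 rotation matrix whose columns are the frame's x, y, z axes.
In Python, from bench import ctrl gives the robot as it stands. The module is installed in compiled form; this text tells all that it offers. Calls block until the motion is done:
- ctrl.goto(position, orientation): joint-space move of the TCP to a pose.
- ctrl.move_l(position, vel=0.15, ori=None, contact_N=None): straight line of the TCP; ori=None keeps the orientation; vel is the mean speed in m/s. With contact_N (N) it stops when the force on the tool has changed by that much, and returns True; else False.
- ctrl.movej(angles): joint-space move.
- ctrl.command_gripper(opening): opening from 0.0 (shut) to 1.0 (fully open); the grip force is fixed at half the most; returns when the fingers have stopped.
- ctrl.sleep(seconds).
- ctrl.ik(position, orientation): joint angles nearest the present ones, or None.
- ctrl.read_camera(name): name is "side" or "top" or "wrist"; returns the picture (420x560x3 uint8, blue, green, red); there is no depth.
- ctrl.camera_params(name): a dict with "fx", "fy", "cx", "cy" (pixels), "pose" (4x4, takes a point from camera to world coordinates); the wrist camera has in their place "T_tool_cam" (4x4, takes a point from camera to tool coordinates, whose origin is the TCP and whose axes are the flange's). Camera axes: x right, y up, looking along -z (the intrinsics and any distortion apply to the point x, -y, -z); pixel columns grow to the right and rows downward; lengths in m; the calibration is good to about 2 mm. A picture is of the moment at which its call begins: read the wrist's pose just before it. camera_params takes no time and is no camera call.
A pose or a line that the arm cannot do raises ctrl.MotionError and nothing moves.
- ctrl.sign_off(): hands the job in; it is judged then, once.
Readings, each from a call of its own:
- ctrl.current_t(): time.
- ctrl.current_q(): joint angles.
- ctrl.current_dq(): joint speeds.
- ctrl.current_effort(): joint torques, N m.
- ctrl.current_tool_pos(): TCP position.
- ctrl.current_eef_rot(): TCP orientation.
- ctrl.current_contact_force(): force on the tool from outside, world axes, zero at the start.
- ctrl.current_wrist_torque(): the same for the moment, N m.
- ctrl.current_grip_width(): opening from 0.0 (shut) to 1.0 (fully open).
- ctrl.current_grasp_force(): force on a finger pad.
Only numpy, scipy, OpenCV 4.12 (cv2) and the standard library are available. Lean on these libraries where they do the work, as an engineer would, in place of code of your own. Each camera call takes 0.05 s, during which the arm holds its last target. There are 200 camera calls.

## Working session

There is one attempt and no reset: what is moved stays moved. The work goes in short steps, each a Python script; the robot and the scene stay as the last script left them, time stands still between calls to the robot, and variables do not carry over. Pictures are saved under pics/ and viewed, at most 10 in all, crops included, and the job is handed in when it is done.

```bash
ls; mkdir -p pics; python3 - <<'E'
from bench import ctrl
import cv2,numpy as np
for n in ("top","side"):
    im=ctrl.read_camera(n); cv2.imwrite(f"pics/{n}0.png",im); np.save(f"{n}0.npy",im)
    p=ctrl.camera_params(n); print(n,{k:(np.round(v,3).tolist() if not isinstance(v,str) else v) for k,v in p.items()})
p=ctrl.camera_params("wrist");print({k:np.round(v,4).tolist() for k,v in p.items()})
print(ctrl.current_eef_rot(),ctrl.current_t())
E
```

```text
pics
top {'fx': 479.339, 'fy': 479.339, 'cx': 285.751, 'cy': 215.464, 'pose': [[0.019, 0.98, -0.199, 0.279], [-1.0, 0.018, -0.01, 0.005], [-0.007, 0.2, 0.98, 1.326], [0.0, 0.0, 0.0, 1.0]]}
side {'fx': 385.951, 'fy': 385.951, 'cx': 281.451, 'cy': 206.238, 'pose': [[0.725, 0.505, -0.468, 0.068], [-0.689, 0.518, -0.508, -0.511], [-0.014, 0.69, 0.723, 0.82], [0.0, 0.0, 0.0, 1.0]]}
{'fx': 330.0716, 'fy': 330.0716, 'cx': 278.2135, 'cy': 214.3022, 'T_tool_cam': [[-0.0007, 0.9546, 0.2978, 0.0844], [1.0, 0.0007, -0.0001, 0.0006], [-0.0004, 0.2978, -0.9546, -0.1714], [0.0, 0.0, 0.0, 1.0]]}
[[-9.42462026e-01  3.34312886e-01 -4.72087446e-04]
 [ 3.34313196e-01  9.42461551e-01 -9.55224817e-04]
 [ 1.25580301e-04 -1.05808818e-03 -9.99999432e-01]] 0.1
```

View pics/top0.png

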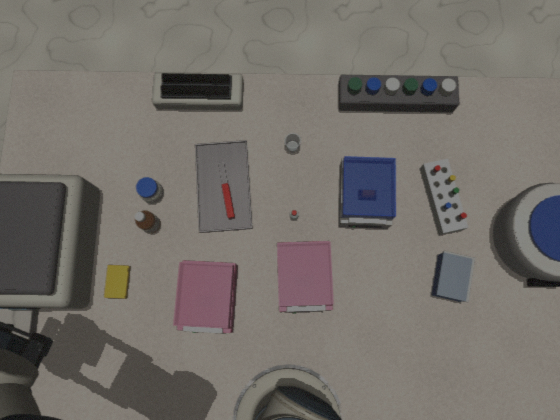

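View pics/side0.png

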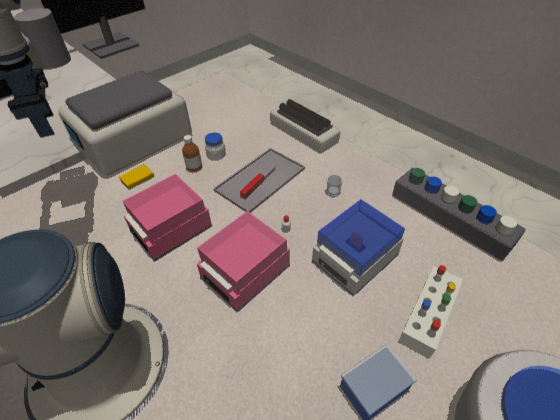

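Candidates: for the photometer there are pink look‑alikes at top‑view pixels (206,296) and (304,275), and the blue‑covered one at (368,190). I choose the blue one. The tip box at (453,276) is pale blue and has no lip. There is one tool, with its red handle at (228,200) in the steel tray (224,187) and its blade pointing up the image. The grey tray-like box at (198,90) and the dark tube block at (400,92) aren't needed. Next I'll take close wrist views of both.

```bash
cat > h.py <<'E'
from bench import ctrl
import cv2,numpy as np
def rays(name,px,pose=None):
    p=ctrl.camera_params(name)
    T=p["pose"] if name!="wrist" else pose@p["T_tool_cam"]
    T=np.asarray(T); px=np.atleast_2d(np.float64(px))
    d=np.c_[(px[:,0]-p["cx"])/p["fx"],-(px[:,1]-p["cy"])/p["fy"],-np.ones(len(px))]
    return T[:3,3],d@T[:3,:3].T
def onplane(name,px,z,pose=None):
    o,d=rays(name,px,pose); return o+d*((z-o[2])/d[:,2])[:,None]
def wrist():
    T=np.eye(4);T[:3,:3]=ctrl.current_eef_rot();T[:3,3]=ctrl.current_tool_pos()
    return ctrl.read_camera("wrist"),T
def red(im):
    h=cv2.cvtColor(im,cv2.COLOR_BGR2HSV); return (((h[...,0]<8)|(h[...,0]>172))&(h[...,1]>150)&(h[...,2]>60)).astype(np.uint8)
def blue(im):
    h=cv2.cvtColor(im,cv2.COLOR_BGR2HSV); return ((abs(h[...,0].astype(int)-118)<12)&(h[...,1]>110)&(h[...,2]>40)).astype(np.uint8)
def white(im):
    h=cv2.cvtColor(im,cv2.COLOR_BGR2HSV); return ((h[...,1]<40)&(h[...,2]>190)).astype(np.uint8)
def near(m,x,y):
    n,l,s,c=cv2.connectedComponentsWithStats(m)
    i=1+np.argmin([np.hypot(*(q-(x,y)))-0.02*a[4] for q,a in zip(c[1:],s[1:])]); 
    return l==i
def down(yaw): # tool x = -(cos,sin), z down
    c,s=np.cos(yaw),np.sin(yaw); X=np.array([-c,-s,0]);Z=np.array([0,0,-1.]);return np.c_[X,np.cross(Z,X),Z]
def rect(m):
    return cv2.minAreaRect(np.argwhere(m)[:,::-1].astype(np.float32))
E
python3 - <<'E'
from h import *
im=np.load("top0.npy")
m=near(red(im),228,200); b=cv2.boxPoints(rect(m)); print("tool",b.tolist(),onplane("top",b,.028).round(3).tolist())
m=near(blue(im),368,188); b=cv2.boxPoints(rect(m)); print("cover",b.tolist(),onplane("top",b,.112).round(3).tolist())
P=lambda x,y,z:onplane("top",[[x,y]],z)[0]
print("tray",onplane("top",[[197,144],[246,142],[251,229],[200,231]],.012).round(3).tolist())
for n,x,y in [("vial",294,214),("cup",292,146),("rack",445,197)]: print(n,P(x,y,.05).round(3))
t=P(228,200,.028); ctrl.goto([t[0]+.03,t[1],.25],down(0)); im,T=wrist(); cv2.imwrite("pics/w1.png",im);np.savez("w1.npz",im=im,T=T)
L=P(366,221,.075); print(L,t); ctrl.goto([L[0]-.02,L[1],.28],down(0)); im,T=wrist(); cv2.imwrite("pics/w2.png",im);np.savez("w2.npz",im=im,T=T)
a=np.hstack([cv2.imread("pics/w1.png"),im]); cv2.imwrite("pics/w12.png",cv2.resize(a,(800,300))); print(ctrl.current_t())
E
```

```text
tool [[221.70042419433594, 184.44223022460938], [227.52354431152344, 183.3223876953125], [233.7788848876953, 215.85018920898438], [227.9557647705078, 216.97003173828125]] [[0.628, 0.199, 0.028], [0.632, 0.183, 0.028], [0.539, 0.162, 0.028], [0.535, 0.178, 0.028]]
cover [[342.7859802246094, 215.05926513671875], [344.0325622558594, 156.46878051757812], [396.2217102050781, 157.57919311523438], [394.9751281738281, 216.169677734375]] [[0.529, -0.13, 0.112], [0.688, -0.134, 0.112], [0.687, -0.272, 0.112], [0.529, -0.264, 0.112]]
tray [[0.752, 0.279, 0.012], [0.76, 0.137, 0.012], [0.506, 0.114, 0.012], [0.497, 0.256, 0.012]]
vial [ 0.543 -0.004  0.05 ]
cup [0.737 0.004 0.05 ]
rack [ 0.597 -0.416  0.05 ]
[ 0.5218926  -0.19540578  0.075     ] [0.58362138 0.17986891 0.028     ]
3.7333
```

View pics/w12.png

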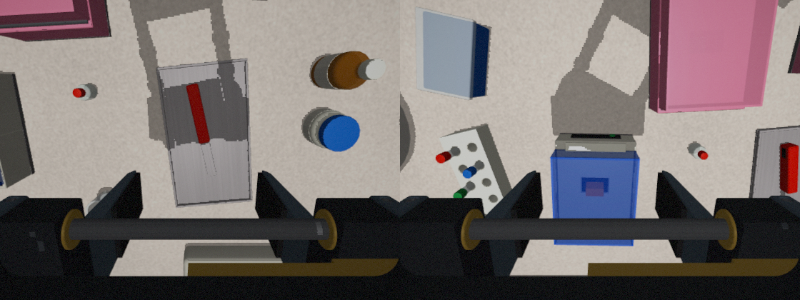

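The left half shows the red handle lying in the tray around (198,115) with its blade pointing down the image, clear of the walls. The right half shows the blue cover from (552,150) to (635,245), with the white lip at about (597,148). Now a close crop to check the choice and find the edges.

```bash
python3 - <<'E'
from h import *
d=np.load("w1.npz"); m=near(red(d["im"]),277,160); b=cv2.boxPoints(rect(m)); w=onplane("wrist",b,.028,d["T"]); print("tool",w.round(4).tolist(), w.mean(0))
d=np.load("w2.npz"); im=d["im"]; c=im[170:350,200:350]; cv2.imwrite("pics/c2.png",cv2.resize(c,None,fx=3.3,fy=3.3,interpolation=cv2.INTER_CUBIC))
m=near(blue(im),275,260)
for r in range(205,290,8):
    q=np.flatnonzero(m[r]); print(r,q.min() if len(q) else None,q.max() if len(q) else None)
E
```

```text
tool [[0.5383, 0.16, 0.028], [0.5341, 0.1786, 0.028], [0.6301, 0.2017, 0.028], [0.6349, 0.1818, 0.028]] [0.58436886 0.18055425 0.028     ]
205 None None
213 215 329
221 211 333
229 211 334
237 211 333
245 212 333
253 212 332
261 212 331
269 213 331
277 213 330
285 214 330
```

View pics/c2.png

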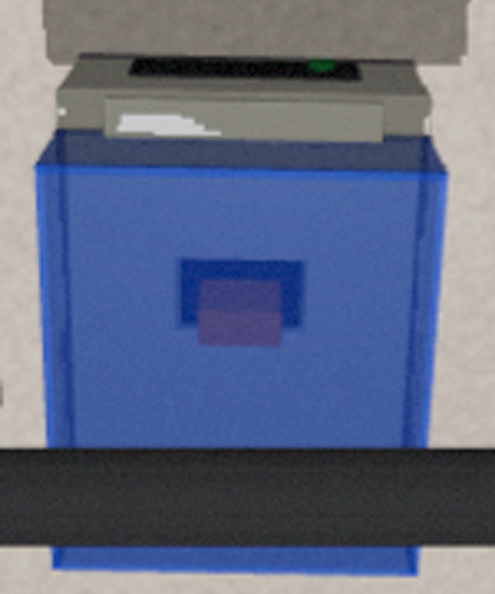

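The crop confirms it: blue see‑through cover, orange tab visible inside (~(240,310)), grey-white lip at rows 98–138. The cover's top corners are (37,168), (447,175), (52,569) and (418,575).

```bash
cat > loc.py <<'E'
from h import *
d=np.load("w2.npz"); px=np.array([[37,168],[447,175],[418,575],[52,569]])/3.3+[200,170]-0.35
w=onplane("wrist",px,.112,d["T"]); C=w.mean(0)[:2]
ex=(w[2]+w[3]-w[0]-w[1])[:2]; ey=(w[1]+w[2]-w[0]-w[3])[:2]
hy=np.mean([np.arctan2(ex[1],ex[0]),np.arctan2(ey[1],ey[0])-np.pi/2])
hx=np.array([np.cos(hy),np.sin(hy)]); H=C-.002*hx    # cover centre 2 mm to +x of housing origin
tw=np.array([[.5383,.16],[.5341,.1786],[.6301,.2017],[.6349,.1818]])
te=tw[2]+tw[3]-tw[0]-tw[1]; ty=np.arctan2(te[1],te[0]); G=tw.mean(0)+.03*np.array([np.cos(ty),np.sin(ty)])
E
python3 - <<'E'
from loc import *
print(w.round(4).tolist(),np.hypot(*ex)/2,np.hypot(*ey)/2,np.degrees([np.arctan2(ex[1],ex[0]),np.arctan2(ey[1],ey[0])-np.pi/2]),H,np.degrees(ty),G)
# feasibility of the pry arc, nadir pose, and the final pose
hinge=np.r_[H+.081*hx,.070]
def rotpose(th,phi,p0,R0):
    a=np.r_[-hx[1],hx[0],0]; r=lambda t:cv2.Rodrigues(a*t)[0]
    tip=hinge+r(th)@(np.r_[H-.080*hx,.0685]-hinge)
    # TCP relative to tip in the level pose
    rel=np.r_[-.086*hx,-.010]
    return tip+r(phi)@rel, r(phi)@R0
for th in (0,.2,.4,.6,.75):
    for phi in (0,th/2):
        p,R=rotpose(th,phi,None,down(hy)); q=ctrl.ik(p,R); print(th,phi,p.round(3),None if q is None else np.round(q,0))
a=np.r_[-hx[1],hx[0],0]
for deg in (60,75,90):
  for z in (.3,.35):
    for x in (.4,.5,.6):
        R=cv2.Rodrigues(-a*np.radians(deg))[0]@down(hy); q=ctrl.ik(np.array([x,H[1],z]),R); print(deg,z,x,R[:,2].round(2),None if q is None else np.round(q,0))
E
```

```text
[[0.5312, -0.2671, 0.112], [0.5336, -0.1324, 0.112], [0.6907, -0.135, 0.112], [0.6881, -0.271, 0.112]] 0.1570238341519391 0.13538349665751173 [-1.20935321 -1.07317989] [ 0.60891476 -0.20133812] 13.122736759964486 [0.61356658 0.18733613]
0 0 [ 0.443 -0.198  0.058] [ -31.   30.  106.   -0.   44. -120.]
0 0.0 [ 0.443 -0.198  0.058] [ -31.   30.  106.   -0.   44. -120.]
0.2 0 [ 0.446 -0.198  0.091] [ -31.   27.  104.   -0.   48. -120.]
0.2 0.1 [ 0.445 -0.198  0.099] [ -29.   29.   99.   -3.   57. -116.]
0.4 0 [ 0.455 -0.198  0.121] [ -30.   25.  101.   -0.   54. -119.]
0.4 0.2 [ 0.455 -0.198  0.139] [ -27.   29.   92.   -5.   70. -114.]
0.6 0 [ 0.47  -0.199  0.15 ] [ -30.   24.   98.   -0.   59. -118.]
0.6 0.3 [ 0.471 -0.199  0.176] [ -25.   30.   83.   -7.   83. -112.]
0.75 0 [ 0.485 -0.199  0.169] [ -29.   23.   95.   -0.   62. -118.]
0.75 0.375 [ 0.487 -0.199  0.201] [ -23.   32.   76.   -8.   92. -111.]
60 0.3 0.4 [ 0.87 -0.02 -0.5 ] [-80.   6. 136.  78.  60. 135.]
60 0.3 0.5 [ 0.87 -0.02 -0.5 ] [-58.  10. 129.  93.  46. 139.]
60 0.3 0.6 [ 0.87 -0.02 -0.5 ] [-43.  16. 119. 100.  36. 
[... 232 characters left out ...]
0.  28. 147.  90.  75.  95.]
75 0.3 0.5 [ 0.97 -0.02 -0.26] [-64.  26. 139. 112.  69. 104.]
75 0.3 0.6 [ 0.97 -0.02 -0.26] [-47.  27. 129. 126.  59. 110.]
75 0.35 0.4 [ 0.97 -0.02 -0.26] [-90.  13. 141.  84.  76. 117.]
75 0.35 0.5 [ 0.97 -0.02 -0.26] [-64.  15. 135. 106.  64. 120.]
75 0.35 0.6 [ 0.97 -0.02 -0.26] [-47.  19. 126. 119.  53. 122.]
90 0.3 0.4 [ 1.   -0.02 -0.  ] None
90 0.3 0.5 [ 1.   -0.02 -0.  ] [-67.  51. 146. 113.  97.  74.]
90 0.3 0.6 [ 1.   -0.02 -0.  ] [-49.  44. 134. 132.  88.  92.]
90 0.35 0.4 [ 1.   -0.02 -0.  ] [-94.  45. 153.  88.  89.  72.]
90 0.35 0.5 [ 1.   -0.02 -0.  ] [-67.  37. 144. 114.  90.  89.]
90 0.35 0.6 [ 1.   -0.02 -0.  ] [-49.  34. 132. 131.  81. 100.]
```

```bash
python3 - <<'E'
from loc import *
R=down(ty); ctrl.command_gripper(.5)
ctrl.goto([*G,.12],R); print(ctrl.move_l([*G,.0075],vel=.08,contact_N=8), ctrl.current_tool_pos())
ctrl.command_gripper(0); print(ctrl.current_grip_width(),ctrl.current_grasp_force())
np.save("grip.npy",ctrl.current_tool_pos()); np.save("gripR.npy",ctrl.current_eef_rot())
ctrl.move_l([*G,.2]); 
p=H-(.150+.086)*hx; ctrl.goto([*p,.2],down(hy)); print(ctrl.current_tool_pos(),np.round(ctrl.current_q()))
ctrl.move_l([*p,.057]); 
im=ctrl.read_camera("side"); cv2.imwrite("pics/s1.png",cv2.resize(im[150:330,230:430],None,fx=3,fy=3,interpolation=cv2.INTER_CUBIC))
print(ctrl.current_grip_width(),ctrl.current_tool_pos(),ctrl.current_t())
E
```

```text
False [0.61387995 0.18740658 0.00799798]
0.21893287248344348 29.994629323482513
[ 0.37364593 -0.19642703  0.20003568] [ -36.   13.  105.    0.   62. -125.]
0.2228844770347981 [ 0.37337466 -0.19682935  0.05759733] 12.45
```

View pics/s1.png

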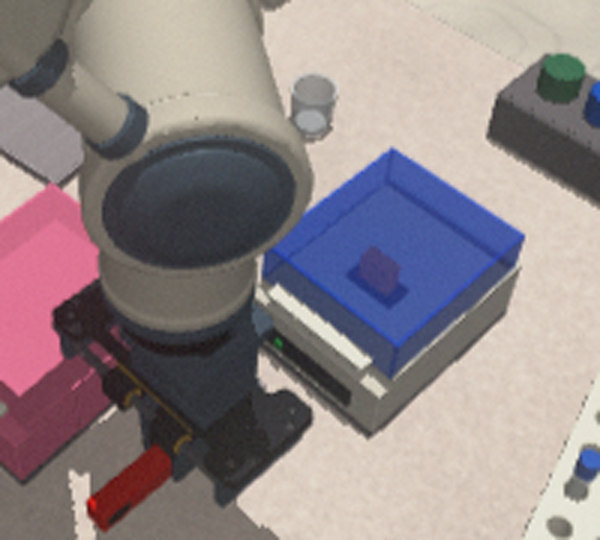

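The tool is held level (handle at (130,490)) and aligned with the slit. Next: insert, then pry along the arc.

```bash
python3 - <<'E'
from loc import *
f0=ctrl.current_contact_force()
p=H-(.080+.086)*hx; print(ctrl.move_l([*p,.057],vel=.06,contact_N=5),ctrl.current_tool_pos()-np.r_[p,.057], ctrl.current_contact_force()-f0)
p0=ctrl.current_tool_pos(); R0=down(hy); z0=p0[2]
hinge=np.r_[H+.081*hx,.070]; a=np.r_[-hx[1],hx[0],0]; r=lambda t:cv2.Rodrigues(a*t)[0]
rel=np.r_[-.086*hx,-.009]; tip0=p0-rel
for th in np.arange(.1,.81,.1):
    ph=th/2; tip=hinge+r(th)@(tip0-hinge)
    ctrl.move_l(tip+r(ph)@rel,vel=.08,ori=r(ph)@R0)
    print(round(th,2),(ctrl.current_contact_force()-f0).round(2),round(ctrl.current_grip_width(),3))
im=ctrl.read_camera("side"); cv2.imwrite("pics/s2.png",im[80:350,200:500]); print(ctrl.current_t())
E
```

```text
False [-3.86560562e-04  8.88049162e-05 -3.02908805e-05] [ 0.35039155  0.56386492 -1.25357666]
0.1 [-0.11  1.95 -1.94] 0.22
0.2 [ 0.49  1.37 -0.52] 0.221
0.3 [ 0.19  0.03 -0.71] 0.217
0.4 [ 0.97  0.88 -0.92] 0.22
0.5 [-0.82  1.17 -1.9 ] 0.212
0.6 [ 0.04  0.59 -1.2 ] 0.217
0.7 [-0.19  0.34 -0.57] 0.217
0.8 [ 0.37  0.63 -0.85] 0.215
17.05
```

View pics/s2.png

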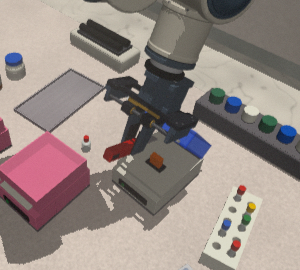

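The cover is swinging open, and the orange tab is exposed at (155,158). Next I put the tool back.

```bash
python3 - <<'E'
from loc import *
g=np.load("grip.npy"); p=ctrl.current_tool_pos()
ctrl.move_l(p+np.r_[-.08*hx,.04],vel=.25)
ctrl.goto([*g[:2],.15],down(ty)); ctrl.move_l([*g[:2],.03],vel=.15); print(ctrl.move_l(g+[0,0,.001],vel=.04,contact_N=8),ctrl.current_tool_pos()-g)
ctrl.command_gripper(.5); print(ctrl.current_grip_width(),ctrl.current_contact_force()); ctrl.move_l([*g[:2],.2],vel=.25)
c=H-.012*hx
ctrl.goto([*(c-.06*hx),.30],down(hy)); print(ctrl.current_t())
im,T=wrist(); np.savez("w3.npz",im=im,T=T); t=ctrl.read_camera("top")
cv2.imwrite("pics/w3.png",cv2.resize(np.hstack([im,t]),(800,300)))
q0=ctrl.current_q();print(np.round(q0))
E
```

```text
True [-5.69736400e-04 -8.99494382e-05  7.34251562e-06]
0.5013153673397368 [-1.50421231  0.69533685  1.04738241]
23.7333
[ -26.   20.   77.    0.   83. -115.]
```

View pics/w3.png

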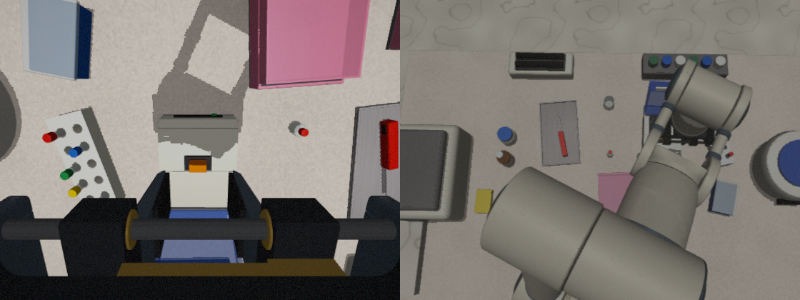

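The tool is back in the tray (right half, (562,143)), the cover is open, and the tab is visible at (198,166). I'll measure the tab and plan the turn.

```bash
python3 - <<'E'
from loc import *
d=np.load("w3.npz"); im=d["im"]; h=cv2.cvtColor(im,cv2.COLOR_BGR2HSV)
m=near(((abs(h[...,0].astype(int)-13)<7)&(h[...,1]>170)).astype(np.uint8),277,232)
ys,xs=np.nonzero(m); print(xs.min(),xs.max(),ys.min(),ys.max(),m.sum())
for y in range(ys.min(),ys.max()+1): print(y,h[y,277].tolist(),(m[y]).sum(), end=' ')
x0,x1=xs.min()-.5,xs.max()+.5
w=onplane("wrist",[[x0,ys.max()+.5],[x1,ys.max()+.5]],.098,d["T"])
print("\nback top edge",w.round(4).tolist(),"expected",(H-.005*hx).round(4), "centre",(H-.012*hx).round(4))
a=np.r_[-hx[1],hx[0],0]
for deg in (60,65,70):
  for z in (.3,.35,.4,.45):
    for x in (.45,.55,.65,.75):
        R=cv2.Rodrigues(-a*np.radians(deg))[0]@down(hy); q=ctrl.ik(np.array([x,H[1],z]),R); print(deg,z,x,None if q is None else np.round(q,0).tolist())
E
```

```text
264 289 223 240 434
223 [9, 190, 47] 13 224 [14, 244, 95] 23 225 [14, 255, 94] 24 226 [13, 255, 95] 24 227 [14, 250, 95] 24 228 [13, 255, 95] 24 229 [13, 255, 95] 24 230 [14, 255, 103] 25 231 [16, 255, 150] 26 232 [18, 255, 198] 26 233 [18, 255, 198] 25 234 [18, 255, 199] 26 235 [18, 255, 197] 26 236 [18, 255, 197] 26 237 [18, 255, 197] 26 238 [17, 255, 199] 24 239 [17, 255, 198] 24 240 [17, 238, 198] 24 
back top edge [[0.602, -0.2174, 0.098], [0.6027, -0.1859, 0.098]] expected [ 0.6039 -0.2012] centre [ 0.5969 -0.2011]
60 0.3 0.45 [-68.0, 8.0, 133.0, 86.0, 53.0, 137.0]
60 0.3 0.55 [-50.0, 13.0, 124.0, 97.0, 41.0, 141.0]
60 0.3 0.65 [-38.0, 18.0, 114.0, 101.0, 32.0, 147.0]
60 0.3 0.75 [-31.0, 24.0, 103.0, 97.0, 26.0, 157.0]
60 0.35 0.45 [-68.0, 0.0, 127.0, 77.0, 55.0, 153.0]
60 0.35 0.55 [-50.0, 7.0, 120.0, 85.0, 41.0, 158.0]
60 0.35 0.65 [-38.0, 13.0, 110.0, 86.0, 32.0, 164.0]
60 0.35 0.75 [-31.0, 20.0, 99.0, 81.0, 26.0, 174.0]
60 0.4 0.45 [-68.0, -6.0, 122.0, 69.0, 58.0, 166.0]
60 0.4 0.55 [-50.0, 2.0, 115.0, 74.0, 42.0, 172.0]
60 0.4 0.65 None
60 0.4 0.75 [-31.0, 16.0, 95.0, 67.0
[... 1142 characters left out ...]
0, 46.0, 121.0]
70 0.3 0.75 [-32.0, 28.0, 109.0, 126.0, 37.0, 126.0]
70 0.35 0.45 [-74.0, 8.0, 135.0, 91.0, 64.0, 130.0]
70 0.35 0.55 [-53.0, 12.0, 127.0, 106.0, 51.0, 132.0]
70 0.35 0.65 [-41.0, 18.0, 117.0, 114.0, 41.0, 133.0]
70 0.35 0.75 [-32.0, 23.0, 106.0, 117.0, 33.0, 137.0]
70 0.4 0.45 [-74.0, -1.0, 129.0, 84.0, 64.0, 146.0]
70 0.4 0.55 [-53.0, 5.0, 123.0, 97.0, 48.0, 146.0]
70 0.4 0.65 [-41.0, 12.0, 114.0, 104.0, 38.0, 147.0]
70 0.4 0.75 [-32.0, 19.0, 103.0, 105.0, 30.0, 151.0]
70 0.45 0.45 [-74.0, -7.0, 124.0, 79.0, 66.0, 159.0]
70 0.45 0.55 [-53.0, 0.0, 118.0, 87.0, 48.0, 160.0]
70 0.45 0.65 [-41.0, 7.0, 109.0, 92.0, 37.0, 162.0]
70 0.45 0.75 [-32.0, 15.0, 99.0, 91.0, 29.0, 167.0]
```

```bash
python3 - <<'E'
from loc import *
c=np.array([.596,-.2014]); R=down(hy)
ctrl.command_gripper(.6); ctrl.move_l([*c,.13],vel=.2); print(ctrl.move_l([*c,.076],vel=.06,contact_N=8),ctrl.current_tool_pos())
ctrl.command_gripper(0); print(ctrl.current_grip_width()*91,ctrl.current_grasp_force())
f=ctrl.current_contact_force(); ctrl.move_l([*c,.15],vel=.06); ctrl.move_l([*c,.36],vel=.15); print(ctrl.current_contact_force()-f,ctrl.current_grip_width()*91,ctrl.current_t())
q0=np.array(ctrl.current_q()); best=[]
for deg in (62,66,70,75):
  for b in (-5,-20,-35):
    for r in (.5,.6,.7,.8):
      for z in (.4,.45,.5,.55):
        y=np.radians(b); a=np.array([-np.sin(y),np.cos(y),0])
        Rf=cv2.Rodrigues(-a*np.radians(deg))[0]@down(y); q=ctrl.ik(np.array([r*np.cos(y),r*np.sin(y),z]),Rf)
        if q is not None: best.append((np.abs(np.array(q)-q0).max(),deg,b,r,z,np.round(q).tolist()))
best.sort(key=lambda t:t[0]); print(np.round(q0)); [print(t) for t in best[:8]]; [print(t) for t in [t for t in best if t[1]>=70][:5]]
E
```

```text
False [ 0.59622837 -0.20149491  0.07634254]
29.851814777562847 29.99535620212555
[ 0.31431408  0.2491642  -2.50939735] 29.33677809330631 29.7333
[ -24.   23.   63.   -0.   94. -113.]
(np.float64(58.2503130251668), 62, -20, 0.5, 0.55, [-38.0, -21.0, 108.0, 29.0, 35.0, -123.0])
(np.float64(58.250313025166825), 62, -5, 0.5, 0.55, [-23.0, -21.0, 108.0, 29.0, 35.0, -123.0])
(np.float64(58.250313025166825), 62, -35, 0.5, 0.55, [-53.0, -21.0, 108.0, 29.0, 35.0, -123.0])
(np.float64(63.293353357659925), 66, -35, 0.5, 0.55, [-55.0, -21.0, 111.0, 37.0, 30.0, -131.0])
(np.float64(63.293353357659974), 66, -5, 0.5, 0.55, [-25.0, -21.0, 111.0, 37.0, 30.0, -131.0])
(np.float64(63.293353357659974), 66, -20, 0.5, 0.55, [-40.0, -21.0, 111.0, 37.0, 30.0, -131.0])
(np.float64(65.12682361955939), 62, -35, 0.6, 0.55, [-47.0, -9.0, 101.0, 22.0, 29.0, -116.0])
(np.float64(65.12682361955942), 62, -5, 0.6, 0.55, [-17.0, -9.0, 101.0, 22.0, 29.0, -116.0])
(np.float64(67.6680529215165), 70, -5, 0.5, 0.55, [-26.0, -21.0, 115.0, 49.0, 26.0, -143.0])
(np.float64(67.6680529215165), 70, -35, 0.5, 0.55, [-56.0, -21.0, 115.0, 49.0, 26.0, -143.0])
(np.float64(67.66805292151653), 70, -20, 0.5, 0.55, [-41.0, -21.0, 115.0, 49.0, 26.0, -143.0])
(np.float64(71.19386885193919), 75, -5, 0.5, 0.55, [-27.0, -21.0, 119.0, 71.0, 23.0, -165.0])
(np.float64(71.19386885193921), 75, -35, 0.5, 0.55, [-57.0, -21.0, 119.0, 71.0, 23.0, -165.0])
```

```bash
python3 - <<'E'
from loc import *
y=np.radians(-20); a=np.array([-np.sin(y),np.cos(y),0]); Rf=cv2.Rodrigues(-a*np.radians(70))[0]@down(y)
ctrl.goto(np.array([.5*np.cos(y),.5*np.sin(y),.55]),Rf); ctrl.sleep(.6)
print(np.degrees(np.arccos(-ctrl.current_eef_rot()[2,0])),ctrl.current_grip_width()*91,ctrl.current_grasp_force(),ctrl.current_tool_pos(),ctrl.current_t())
im,T=wrist(); cv2.imwrite("pics/w4.png",cv2.resize(np.hstack([im,ctrl.read_camera("side")]),(800,300)))
E
```

```text
20.00348949336704 29.552149606338823 29.994685649871826 [ 0.46989675 -0.17103067  0.54999307] 31.5167
```

View pics/w4.png

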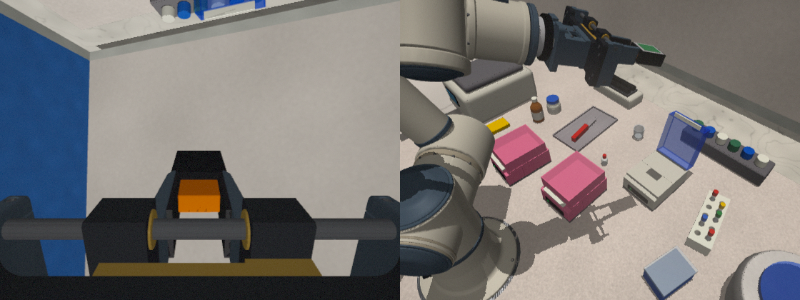

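The cassette is held with its green window facing up (right half, (650,48)). The cover is open at (683,140), the tool lies in its tray at (580,130), and the bystanders are in place.

```bash
python3 -c "
from bench import ctrl
ctrl.sleep(.3); print(ctrl.sign_off(), ctrl.current_t())"
```

```text
the job is handed in; nothing more can be done
the job is handed in; nothing more can be done
```

The job is handed in: the cover was pried open and stands open, the tool is back in its tray, and the gripper is holding the cassette still at about 0.5 m, its window up within about 20°; no verdict was returned.

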